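# Stamp the maker's mark on a plinth

## Robot

A 7-joint arm with a two-finger parallel gripper is mounted at the origin on the work surface. World frame = base frame: x ahead of the robot, y to its left, z up, the work surface at z = 0. Lengths are in m, angles in rad, forces in N, time in s.
With the tool pointing down it reaches from about 0.425 to 0.975 m from the base axis. Payload 16.7 kg.
Tool frame: the origin (TCP) lies midway between the tips of the shut fingers; the grasp point (between the pads) lies 19 mm behind it; z points along the fingers, y is the line along which they close (so a half turn about z gives the same grasp; the last joint's range is limited). The gripper opens to 85 mm and grips with 20 to 120 N. Pads are 22 mm wide; open, the fingers measure 114 mm over their backs; the gripper's body (76 mm by 85 mm) begins 54 mm behind the grasp point. The pads swing forward as they close: fully open they stand 13 mm farther back than shut.
Start: joints at [-1.472, 0.426, 0.074, 1.606, -0.034, 1.111, -0.067], TCP at [0.166, 0.654, 0.231] pointing down, gripper open.
Joint ranges: [-2.85, 2.85], [-0.5, 2.14], [-1.23, 1.37], [0.21, 2.46], [-1.02, 4.16], [0.16, 2.05], [-2.73, 2.73]. Speed limits (rad/s): [1.89, 1.89, 2.39, 2.39, 3.01, 3.01, 3.01].

## Interface

Orientations are given as a unit quaternion [x, y, z, w].
In Python, from rig import * gives the robot as it stands.
- The arm moves only by the tool arm_command, never from a script. Its argument "rows" is a list of rows, each an object with "jaw": the opening, from -1 (shut) to 1 (fully open), so that 0 is half open; "offset": the shift along the tool's x, y, z in mm, a list of three; "angular": the turn, a rotation vector about the tool's x, y, z in degrees, a list of three. In form: [{"jaw": jaw, "offset": [tx, ty, tz], "angular": [rx, ry, rz]}, ...]. A call has 1 to 10 rows; each row shifts and turns the commanded pose from where the row before left it, along the tool's axes as they then stand; what a row does not reach is not made up. A row lasts 1/10 s, in which the tool goes at most 50 mm and 8.59 degrees, less where a joint would pass 70% of its speed; a pose out of reach is approached as far as the arm can. A call with a gripper value outside its range is refused whole. The fingers move at their own pace and stop on an object; the grip force is fixed at half the most. Time passes only in rows, so rows that do not move let the fingers close. It gives the time, the measured TCP pose, the force, the opening and the grip force at its end, in the units of the state.
- sense(): the state, without advancing time (a new reading comes with each control period).
- grab_frame(name): name is "side" or "top"; returns the picture (480x640x3 uint8, red, green, blue); there is no depth.
- camera_model(name): a dict with "fx", "fy", "cx", "cy" (pixels), "position" and "rotation" of the camera in the world. Camera axes: x right, y down, z forward; pixel columns grow to the right and rows downward; lengths in m; the calibration is good to about 2 mm. A picture is of the moment at which its call begins. camera_model takes no time and is no camera call.
- sign_off(): hands the job in; it is judged then, once.
Trained networks look in the newest picture that a camera, given by its name, has taken for a name from the list of things; names that differ only in an ending like _2 or _b are one class to them, and where a whole thing is asked for, a point or a joint stands for the part that bears it (a point fixed in the world has none). Each returns a list of dicts, best first, with "p" (0 to 1); they miss things now and then, are a little off and sometimes report something else, mostly with a low value. They report only what shows in the picture. A call takes as long as a camera call. They do not tell look-alikes from the thing itself.
- masks_of(target, camera): "region" (480x640 bool, what is visible of it) and "bbox" ([left, top, width, height] in pixels, round what is visible of it).
The state is a dict: "time_s": time; "joints": joint angles; "joint_vel": joint speeds; "joint_efforts": joint torques, N m; "eef_pos": TCP position; "orientation": TCP orientation; "contact_force": force on the tool from outside, world axes, zero at the start; "ft_torque": the same for the moment, N m; "grip_width": finger opening in m; "finger_force": force on a finger pad.
Only numpy, scipy, OpenCV 4.12 (cv2) and the standard library are available. Lean on these libraries where they do the work, as an engineer would, in place of code of your own. Each camera call takes 0.05 s, during which the arm holds its last target. There are 200 camera calls.

## Task

Put the maker's mark on the pale beech plinth with the bench stamp: first draw the red knob back until the catch holds the striker by itself, then stand the plinth in the nest, pin up and lengthwise against the anvil, let go of it, and press the yellow trip pad so that the striker flies forward and hits the plinth's end. Leave the plinth in the nest with the striker resting on it, and leave the dark plinths, the clay figures and the other things on the table where they are.

Things in the scene. Friction and masses are not known exactly. Their poses are not given: they have to be found in the camera images.
- stamp: Spring marking stamp bolted to the table, green base 345 x 130 x 22 mm. Origin on the table under the striker's centre line; x runs along the striker's line from the black spring barrel (-x end) to the dark steel anvil (+x end), z up. The striker is drawn back to -x and fires to +x. The nest is at the +x end, the trip pad at the -x end on the +y side.
- nest (a point): Point on the nest's steel bed, 26 mm above the table, where the centre of the plinth's underside lies when fully home against the anvil; axes as the stamp's, the plinth's length along x. Guides at y = +-27 mm (54 mm apart, 8 mm thick, 12 mm high over the bed) flank it; open above and to -x, where the bed goes on. Setting the plinth down 3 to 10 mm short of the anvil is fine: the hit drives it home.
- anvil (a point): Middle of the top edge of the anvil's striking face, 49 mm above the nest's bed and 30 mm to +x of the nest point; the anvil is 90 mm wide and 26 mm thick.
- die (a point): Centre of the die's front face on the striker, 18 mm in diameter, 24 mm above the nest's bed. Striker forward and nest empty: the die stands 8 mm inside the plinth's place, so the plinth does not fit. Striker caught: it stands 52 mm clear of it.
- striker: The sliding steel striker: a 50 x 50 x 32 mm block with the red knob on top and the die in front; origin at the block's centre, 50 mm above the table, axes as the stamp's.
- pull_knob (a point): Foot of the red knob, an upright cylinder 24 mm in diameter on top of the striker. The point is on the centre line, 66 mm above the table, the red grip runs from 10 to 60 mm above it. It moves with the striker along the stamp's x. The striker's top is level with the point.
- striker_travel (a joint): Striker travel in m: 0 fully forward (nest empty), grows as it is drawn back to -x, hard stop at 0.072. Its spring pulls forward with 6 N at 0, 13 N at 0.06, 15 N at 0.072. The catch snaps in once it passes about 0.060 (draw to 0.066 or a little more, then ease it on to the catch), and holds it at about 0.060. Fired on a plinth it comes to rest at about 0.008.
- trip_pad (a point): Centre of the top of the yellow trip pad, 34 x 34 mm, 80 mm above the table, the tail of the sear lever, whose pivot lies 52 mm to +x of it (stamp axes) and 34 mm below. Press it straight down: it takes 8 to 12 mm and up to 12 N (5 N is too little) to let the striker go; its stop is at about 16 mm.
- sear (a joint): Angle of the sear lever in rad: 0 catch down (rest, spring-held), grows as the pad is pressed, stop at 0.32.
- plinth: The pale beech plinth to be marked, a block 60 x 46 x 50 mm high, with a steel pin 6 mm across standing 14 mm up from the middle of its top; origin at the centre of its underside, x along the 60 mm length, y along the 46 mm width, z up. 70 to 140 g. Either end may face the striker.
- walnut_a: Dark walnut plinth, a bystander, 60 x 46 x 50 mm high, with a steel pin 6 mm across standing 14 mm up from the middle of its top; origin at the centre of its underside, x along the 60 mm length, y along the 46 mm width, z up.
- walnut_b: Another dark walnut plinth, a bystander, 60 x 46 x 50 mm high, with a steel pin 6 mm across standing 14 mm up from the middle of its top; origin at the centre of its underside, x along the 60 mm length, y along the 46 mm width, z up.
- bird: Brown clay bird, 110 mm tall on a white board 100 x 120 mm, bystander; origin under the board's centre.
- pear: Brown clay pear shape, 84 mm tall on a white board 120 x 110 mm, bystander; origin under the board's centre.
- beast: Brown clay beast with horns, about 97 mm tall on a white board 130 x 160 mm, bystander; origin under the board's centre.
- mug: Blue mug, 80 mm across, 90 mm high, bystander; origin under its centre.
- slip_jar: Amber jar with white cap, 68 mm across, 100 mm high, bystander; origin under its centre.
- spatula: Wooden spatula lying on the table, bystander; origin near its middle.
Not all that is in view belongs to the job. Of the things that look like the plinth, take the one that is farthest from the robot's base at the start.

How it is judged:
On the way, in this order (a step that is already met when the one before it is completed fails the run):
1. the striker is drawn back and held by the catch alone, the robot not touching it (value of joint striker_travel above 0.054 m and velocity of joint striker_travel below 0.02 m/s and contact force between each of the fingers, the arm and striker below 0.2 N), for 0.3 s.
2. the plinth stands released in the nest, within 20 mm of the anvil, the striker still caught (x of plinth in the frame of nest between -0.02 and 0.006 m and y of plinth in the frame of nest between -0.008 and 0.008 m and z of plinth in the frame of nest between -0.004 and 0.004 m and angle between the x axis of plinth and the x axis of stamp, either way round below 0.15 rad and angle between plinth's own z axis and vertical below 0.1 rad and value of joint striker_travel above 0.054 m and contact force between the fingers and plinth below 0.1 N and linear speed of plinth below 0.02 m/s), for 0.3 s.
3. the striker flies forward freely at the plinth (velocity of joint striker_travel below -0.3 m/s and contact force between the fingers and striker below 0.2 N and x of plinth in the frame of nest above -0.022 m and angle between plinth's own z axis and vertical below 0.1 rad).
At the end, for the whole second after the job is handed in: The plinth stands upright and at rest in the nest (within 5 mm of fully home against the anvil, 8 mm sideways, 4 mm in height, 0.15 rad), the striker rests forward on its end (striker travel 0.003 to 0.0135 m) and the trip pad is released (sear joint under 0.06 rad) (x of plinth in the frame of nest between -0.005 and 0.006 m and y of plinth in the frame of nest between -0.008 and 0.008 m and z of plinth in the frame of nest between -0.004 and 0.004 m and angle between the x axis of plinth and the x axis of stamp, either way round below 0.15 rad and angle between plinth's own z axis and vertical below 0.1 rad and value of joint striker_travel between 0.003 and 0.0135 m and value of joint sear below 0.06 rad and linear speed of plinth below 0.02 m/s); the robot touches nothing.
It fails at once if a dark plinth is moved more than 30 mm (distance of any of walnut_a, walnut_b from where it was at the start of the episode above 0.03 m).
It fails at once if a clay figure is moved more than 30 mm (distance of any of bird, pear, beast from where it was at the start of the episode above 0.03 m).
It fails at once if the mug, jar or spatula is moved more than 30 mm (distance of any of mug, slip_jar, spatula from where it was at the start of the episode above 0.03 m).
It also fails if it takes over 62 s, if anything falls off the work surface, if the arm or the gripper's body presses on something with over 40 N, if the wrist force passes 120 N, or if a joint passes its speed limit or range.

## Working session

There is one attempt and no reset: what is moved stays moved. The work goes in short steps, Python scripts to look and compute and a tool call to move; the robot and the scene stay as the last step left them, time stands still between calls to the robot, and variables do not carry over. Pictures are saved under pics/ and viewed, at most 10 in all, crops included, and the job is handed in when it is done.

Besides the shell and the picture viewer there is one more tool, called after "Emit:" as name(argument=value, ...), one argument or row to a line, values as JSON. arm_command: Moves the arm, as the interface text tells. Its arguments: {"type":"object","properties":{"rows":{"type":"array","items":{"type":"object","properties":{"jaw":{"type":"number"},"offset":{"type":"array","items":{"type":"number"}},"angular":{"type":"array","items":{"type":"number"}}}}}},"required":["rows"]}

```bash
ls; mkdir -p pics; python3 - <<'E'
from rig import *
import cv2,numpy as np
s=sense();print(s)
for n in("top","side"):
    im=grab_frame(n);cv2.imwrite(f"pics/{n}0.png",im[:,:,::-1]);print(n,camera_model(n))
    for t in("plinth","stamp","pull_knob","trip_pad"):
        print(t,[(round(d["p"],2),d["bbox"]) for d in masks_of(t,n)])
E
```

```text
pics
{'time_s': 0.0, 'joints': array([-1.47251088,  0.4267565 ,  0.07383481,  1.60661502, -0.03413558,
        1.11081753, -0.06713215]), 'joint_vel': array([-0.00022964,  0.00276566, -0.00120994, -0.000238  ,  0.0007372 ,
        0.00182938,  0.00216709]), 'joint_efforts': array([-1.27399853e-04, -9.49825215e+01,  3.76060277e+00, -4.63536036e+01,
        1.91186531e-02,  9.96159943e-03, -7.85118743e-06]), 'eef_pos': array([0.16545463, 0.65397394, 0.23059023]), 'orientation': array([ 1.23608359e-01,  9.92330855e-01, -6.66855706e-04, -5.16386148e-05]), 'contact_force': array([0.27854861, 0.20415462, 0.08945582]), 'ft_torque': array([-0.01372729, -0.01673063, -0.02535131]), 'finger_force': 0.0, 'grip_width': 0.085264771561643}
top {'fx': 450.8496801573092, 'fy': 450.8496801573092, 'cx': 324.9280751016096, 'cy': 230.89757963238768, 'position': array([ 0.44276097, -0.03005504,  1.24904124]), 'rotation': array([-0.70221463,  0.71121048, -0.03066616,  0.01156942])}
plinth [(0.97, [201.6, 186.0, 30.5, 27.0]), (0.94, [233.1, 267.4, 24.3, 25.3]), (0.71, [158.2, 254.1, 21.6, 27.6])]
stamp [(0.81, [272.4, 183.3, 128.4, 99.5])]
pull_knob [(0.67, [317.8, 218.6, 46.7, 33.2])]
trip_pad [(0.87, [303.6, 190.8, 49.2, 29.7]), (0.74, [156.3, 213.5, 22.1, 23.4])]
side {'fx': 436.5825397628028, 'fy': 436.5825397628028, 'cx': 322.83664598850976, 'cy': 239.71800982682416, 'position': array([0.40143157, 0.80380294, 0.67763745]), 'rotation': array([-0.06637069,  0.88575918, -0.45806759,  0.03463652])}
plinth [(0.71, [328.9, 385.4, 43.2, 39.1]), (0.67, [356.5, 300.7, 40.2, 39.9]), (0.61, [245.5, 313.0, 36.0, 38.9]), (0.51, [265.2, 197.8, 124.0, 101.6])]
stamp [(0.63, [264.6, 194.3, 121.4, 103.6]), (0.33, [182.9, 342.1, 46.6, 61.5])]
pull_knob [(0.72, [321.1, 198.5, 36.0, 48.8])]
trip_pad [(0.6, [282.7, 223.1, 39.4, 20.4])]
```

View pics/top0.png

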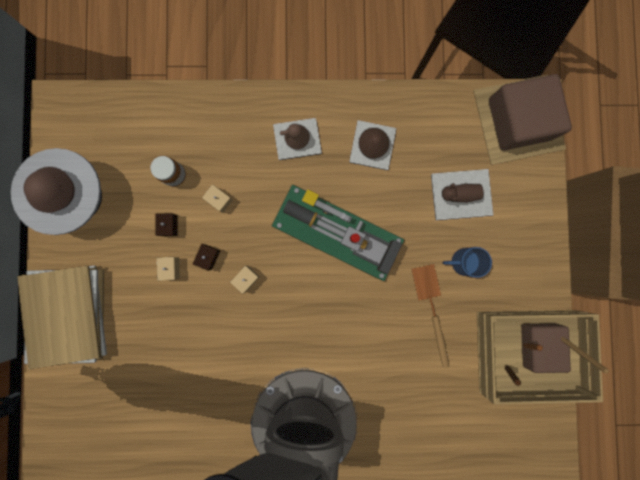

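View pics/side0.png

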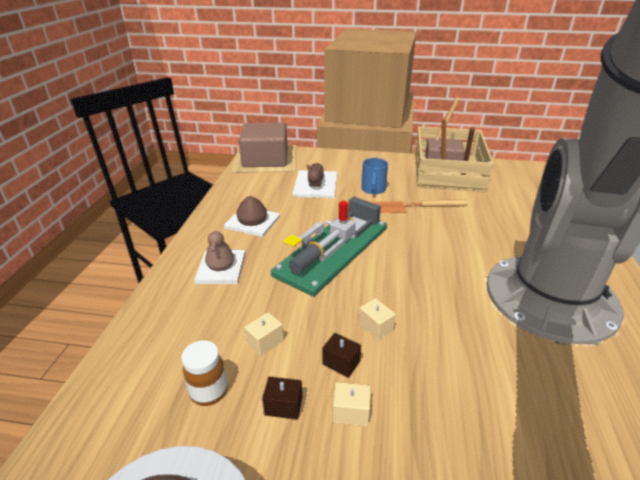

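The top view shows pale plinths at (217,198), (167,268) and (245,280), and dark ones at (166,224) and (206,257). The stamp lies around (338,232), with its barrel at the upper left, the trip pad at (310,197), the knob at (355,238) and the anvil at (388,255). The side view agrees with this.

```bash
cat > h.py <<'E'
from rig import *
import cv2,numpy as np
from scipy.spatial.transform import Rotation as R
from scipy.optimize import least_squares,minimize
def proj(n,P):
    c=camera_model(n);p=(np.atleast_2d(P)-c["position"])@R.from_quat(c["rotation"]).as_matrix()
    return np.c_[c["fx"]*p[:,0]/p[:,2]+c["cx"],c["fy"]*p[:,1]/p[:,2]+c["cy"]]
def plane(n,uv,z):
    c=camera_model(n);uv=np.atleast_2d(uv).astype(float)
    d=np.c_[(uv[:,0]-c["cx"])/c["fx"],(uv[:,1]-c["cy"])/c["fy"],np.ones(len(uv))]@R.from_quat(c["rotation"]).as_matrix().T
    return c["position"]+d*((z-c["position"][2])/d[:,2])[:,None]
def boxmask(n,ps,zlo,zhi,x,y,a,lx,ly):
    m=np.zeros((480,640),np.uint8)
    c,s=np.cos(a),np.sin(a)
    P=[[x+c*i*lx/2-s*j*ly/2,y+s*i*lx/2+c*j*ly/2,z] for i in(-1,1) for j in(-1,1) for z in(zlo,zhi)]
    cv2.fillConvexPoly(m,cv2.convexHull((proj(n,P)*16).astype(np.int32)),1,shift=4)
    return m>0
E
python3 - <<'E'
from h import *
print("tcp px",proj("top",sense()["eef_pos"]),proj("side",sense()["eef_pos"]))
for n in("top","side"):
    im=cv2.imread(f"pics/{n}0.png")
    for d in masks_of("plinth",n) if False else []: pass
    hsv=cv2.cvtColor(im,cv2.COLOR_BGR2HSV)
    g=((hsv[:,:,0]>60)&(hsv[:,:,0]<95)&(hsv[:,:,1]>100)&(hsv[:,:,2]>30)).astype(np.uint8)
    k,l,st,ce=cv2.connectedComponentsWithStats(g);i=1+st[1:,4].argmax()
    pts=np.argwhere(g)[:,::-1]
    pts=pts[(l[pts[:,1],pts[:,0]]>0)]
    keep=[j for j in range(1,k) if st[j,4]>15]
    pts=np.argwhere(np.isin(l,keep))[:,::-1]
    w=plane(n,pts,0.022)[:,:2]
    r=cv2.minAreaRect((w*1000).astype(np.float32));print(n,"green",st[keep].tolist(),r)
    red=((hsv[:,:,1]>180)&((hsv[:,:,0]<6)|(hsv[:,:,0]>174))&(hsv[:,:,2]>120)).astype(np.uint8)
    k,l,st,ce=cv2.connectedComponentsWithStats(red);print("red",[(st[j].tolist(),ce[j].round(1)) for j in range(1,k) if st[j,4]>15])
    ye=((hsv[:,:,1]>190)&(hsv[:,:,0]>22)&(hsv[:,:,0]<35)&(hsv[:,:,2]>150)).astype(np.uint8)
    k,l,st,ce=cv2.connectedComponentsWithStats(ye)
    for j in range(1,k):
        if st[j,4]>25: print("yel",st[j].tolist(),ce[j].round(1),plane(n,ce[j],.08).round(4))
    for d in masks_of("plinth",n):
        m=d["region"];b=d["bbox"]
        uv=[b[0]+b[2]/2,b[1]+b[3]/2]
        x0,y0=plane(n,uv,.025)[0,:2]
        best=None
        for a in np.linspace(0,np.pi,12,endpoint=False):
            f=lambda p:-(m&(q:=boxmask(n,0,0,.05,p[0],p[1],p[2],.06,.046))).sum()/(m|q).sum()
            o=minimize(f,[x0,y0,a],method="Nelder-Mead",options=dict(initial_simplex=[[x0,y0,a],[x0+.008,y0,a],[x0,y0+.008,a],[x0,y0,a+.15]]))
            if best is None or o.fun<best.fun:best=o
        col=im[m].mean(0)
        print("pl",n,b,best.x.round(4),-best.fun,"r",np.hypot(*best.x[:2]),col.round())
    big=cv2.resize(im[170:300,140:420] if n=="top" else im[180:440,220:420],None,fx=2.85 if n=="top" else 2.3,fy=2.85 if n=="top" else 2.3,interpolation=cv2.INTER_CUBIC)
    cv2.imwrite(f"pics/{n}0z.png",big)
E
```

```text
tcp px [[ -0.39100427 389.91993335]] [[642.13417599 613.02778632]]
top green [[286, 187, 39, 29, 178], [274, 210, 106, 66, 1311], [328, 215, 23, 12, 66], [352, 215, 7, 12, 23], [365, 222, 31, 19, 192]] ((515.5753784179688, -90.10598754882812), (315.3012390136719, 120.56104278564453), 63.14390182495117)
red [([351, 235, 8, 7, 41], array([354.9, 237.7]))]
yel [304, 191, 14, 14, 117] [310.  197.1] [[ 0.6011 -0.0244  0.08  ]]
pl top [201.6, 186.0, 30.5, 27.0] [0.6069 0.2276 0.9361] 0.8486707566462167 r 0.6481509405221179 [107. 146. 168.]
pl top [233.1, 267.4, 24.3, 25.3] [0.3895 0.1551 2.3624] 0.89937106918239 r 0.41926026121248583 [110. 149. 172.]
pl top [158.2, 254.1, 21.6, 27.6] [0.4208 0.3595 3.1652] 0.9138840070298769 r 0.553454596813935 [ 99. 135. 156.]
side green [[272, 224, 114, 72, 2120], [313, 227, 16, 14, 82], [325, 239, 13, 11, 27]] ((510.8236389160156, -82.23446655273438), (344.4823913574219, 131.50894165039062), 63.06252670288086)
red [([339, 201, 9, 19, 145], array([342.6, 210. ]))]
yel [284, 235, 17, 11, 117] [291.8 240.2] [[ 0.6001 -0.0178  0.08  ]]
pl side [328.9, 385.4
[... 194 characters left out ...]
148. 200. 224.]Traceback (most recent call last):
  File "<stdin>", line 28, in <module>
    res = _minimize_neldermead(fun, x0, args, callback, bounds=bounds,
                               **options)
    fsim[j] = func(sim[j])
              ~~~~^^^^^^^^
    fx = function(np.copy(x), *(wrapper_args + args))
  File "<stdin>", line 27, in <lambda>
  File "h.py", line 16, in boxmask
    cv2.fillConvexPoly(m,cv2.convexHull((proj(n,P)*16).astype(np.int32)),1,shift=4)
                                         ~~~~^^^^^
  File "h.py", line 6, in proj
    c=camera_model(n);p=(np.atleast_2d(P)-c["position"])@R.from_quat(c["rotation"]).as_matrix()
ValueError: time passes only in moves, steps and waits
```

View pics/top0z.png

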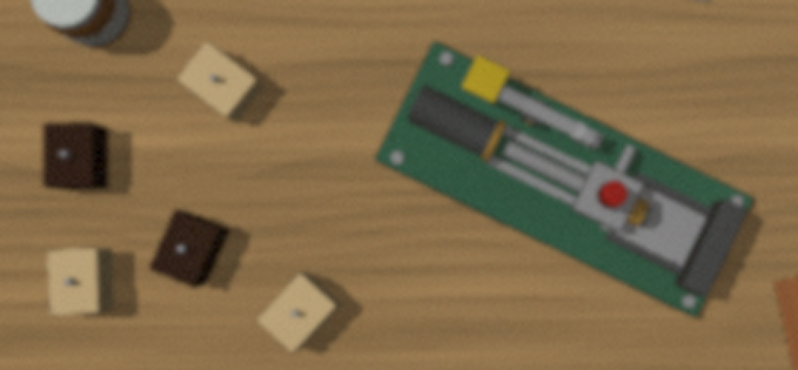

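Farthest pale plinth is the one at about (0.607, 0.228), at zoom pixel (217,80). Next I cache the cameras, refine that plinth and zoom the side view of the stamp.

```bash
python3 - <<'E'
from rig import *
import pickle
pickle.dump({n:camera_model(n) for n in("top","side")},open("cam.pkl","wb"))
E
sed -i 's/camera_model(n)/CAM[n]/; s/^def proj/import pickle;CAM=pickle.load(open("\.\/cam.pkl","rb"))\ndef proj/' h.py
python3 - <<'E'
from h import *
ms={}
for n,(u,v) in(("top",(217,198)),("side",(264,334))):
    im=cv2.imread(f"pics/{n}0.png")
    for d in masks_of("plinth",n) :
        b=d["bbox"]
        if abs(b[0]+b[2]/2-u)<12 and abs(b[1]+b[3]/2-v)<12: ms[n]=d["region"];print(n,b,d["p"])
    # grabcut refine
    m=np.full((480,640),cv2.GC_BGD,np.uint8);r=22 if n=="top" else 28
    m[v-r:v+r,u-r:u+r]=cv2.GC_PR_BGD;m[v-r//2:v+r//2,u-r//2:u+r//2]=cv2.GC_PR_FGD
    if n in ms: m[ms[n]]=cv2.GC_PR_FGD
    cv2.grabCut(im,m,None,np.zeros((1,65)),np.zeros((1,65)),6,cv2.GC_INIT_WITH_MASK)
    ms[n+"g"]=(m==1)|(m==3);print(n,ms[n+"g"].sum())
def cost(p,keys):
    return sum(1-(ms[k]&(q:=boxmask(k.rstrip("g") if k!="top" and k!="side" else k,0,0,.05,*p,.06,.046))).sum()/(ms[k]|q).sum() for k in keys)
for keys in(["topg"],["sideg"],["topg","sideg"],[k for k in("top","side") if k in ms]):
    best=min((minimize(cost,[.607,.228,a],args=(keys,),method="Nelder-Mead",options=dict(initial_simplex=[[.607,.228,a],[.613,.228,a],[.607,.234,a],[.607,.228,a+.15]])) for a in np.linspace(0,np.pi,12,endpoint=False)),key=lambda o:o.fun)
    print(keys,best.x.round(4),best.fun)
im=cv2.imread("pics/side0.png");cv2.imwrite("pics/side0z.png",cv2.resize(im[190:300,262:396],None,fx=5,fy=5,interpolation=cv2.INTER_CUBIC))
# knob triangulate (center of grip ~ z 101): top-circle at z=.126 in top; side centroid ~.101
print("knob top",plane("top",[354.9,237.7],.126),plane("top",[354.9,237.7],.12),"side",plane("side",[342.6,210],.101))
E
```

```text
top [201.6, 186.0, 30.5, 27.0] 0.97
top 372
side [245.5, 313.0, 36.0, 38.9] 0.61
side 538
['topg'] [0.6111 0.2336 0.9769] 0.23662551440329216
['sideg'] [0.6178 0.1974 3.4259] 0.5201834862385322
['topg', 'sideg'] [0.6083 0.2284 0.9777] 0.809997868607873
['top', 'side'] [0.6076 0.2278 0.9204] 0.23188288054075124
knob top [[ 0.49183562 -0.13553595  0.126     ]] [[ 0.49209781 -0.13609949  0.12      ]] side [[ 0.49331658 -0.13720825  0.101     ]]
```

View pics/side0z.png

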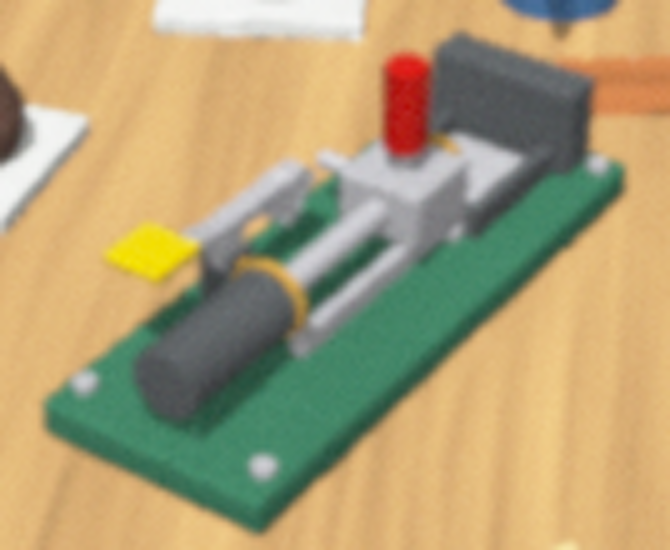

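The side zoom shows the base corners at (47,403), (262,515) and (622,168), the knob at (407,105), the pad at (150,250), and the anvil's front top edge running from (438,46) to (583,95).

```bash
python3 - <<'E'
from h import *
T=lambda u,v:[140+u/2.85-.3,170+v/2.85-.3]
S=lambda u,v:[262+u/5-.4,190+v/5-.4]
hx,hy=.1725,.065
# params: base centre cx,cy, a, knobx, anvx(face, rel base centre), knoby
def pts(p):
    cx,cy,a,kx,ax,px,py,ky=p
    L=[("top",T(435,42),-hx,hy,.022),("top",T(752,200),hx,hy,.022),("top",T(702,315),hx,-hy,.022),("top",T(378,160),-hx,-hy,.022),
       ("side",S(47,403),-hx,hy,.022),("side",S(262,515),-hx,-hy,.022),("side",S(622,168),hx,-hy,.022),
       ("top",T(716,200),ax,.045+ky,.075),("top",T(680,285),ax,-.045+ky,.075),
       ("side",S(438,46),ax,.045+ky,.075),("side",S(583,95),ax,-.045+ky,.075),
       ("top",[354.9,237.7],kx,ky,.124),("side",[342.6,210],kx,ky,.101),
       ("top",[310,197.1],px,py,.08),("side",[291.8,240.2],px,py,.08)]
    c,s=np.cos(a),np.sin(a)
    return L,[(cx+c*x-s*y,cy+s*x+c*y,z) for _,_,x,y,z in L]
def res(p):
    L,P=pts(p);return np.concatenate([proj(l[0],q)[0]-l[1] for l,q in zip(L,P)])
o=least_squares(res,[.515,-.088,np.pi+1.1,.05,.12,-.12,.04,0],loss="soft_l1")
p=o.x;print(p.round(4));print(res(p).reshape(-1,2).round(1).tolist())
cx,cy,a,kx,ax,px,py,ky=p
c,s=np.cos(a),np.sin(a)
W=lambda x,y:np.round([cx+c*x-s*y,cy+s*x+c*y],4)
print("a",a,"dir",c,s,"knob",W(kx,ky),"anvil",W(ax,ky),"nest",W(ax-.03,ky),"pad",W(px,py))
q=R.from_quat(sense()["orientation"]).as_matrix();print(q.round(3))
E
```

```text
[ 5.1110e-01 -9.8900e-02  4.2494e+00  4.1100e-02  1.3620e-01 -1.0830e-01
  4.6600e-02 -2.2000e-03]
[[-0.9, -0.6], [1.3, -1.3], [-1.4, 1.4], [-1.9, 0.6], [-1.1, -1.1], [0.2, -2.3], [1.7, -1.7], [2.0, -0.5], [-0.1, 0.8], [-0.9, 0.1], [-1.2, 0.1], [-0.4, 0.5], [0.9, 0.6], [-0.6, 0.1], [0.0, -1.3]]
a 4.249363206864746 dir -0.4466573225092591 -0.8947051113349357 knob [ 0.4907 -0.1347] anvil [ 0.4482 -0.2198] nest [ 0.4616 -0.193 ] pad [ 0.6011 -0.0229]
[[-0.969  0.245 -0.   ]
 [ 0.245  0.969  0.   ]
 [ 0.    -0.    -1.   ]]
```

Emit:
arm_command(
  rows=[
    {"jaw": 0,"offset": [-40,-26,0],"angular": [0,0,0]},
    {"jaw": 0,"offset": [-40,-26,0],"angular": [0,0,0]},
    {"jaw": 0,"offset": [-40,-26,0],"angular": [0,0,0]},
    {"jaw": 0,"offset": [-40,-26,0],"angular": [0,0,0]},
    {"jaw": 0,"offset": [-40,-26,0],"angular": [0,0,0]},
    {"jaw": 0,"offset": [-40,-26,0],"angular": [0,0,0]},
    {"jaw": 0,"offset": [-40,-26,0],"angular": [0,0,0]},
    {"jaw": 0,"offset": [-40,-26,0],"angular": [0,0,0]},
    {"jaw": 0,"offset": [-40,-26,0],"angular": [0,0,0]},
    {"jaw": 0,"offset": [-40,-26,0],"angular": [0,0,0]},
  ],
)

```text
time_s: 1.7
eef_pos: [0.4906, 0.3026, 0.2316]
orientation: [0.124, 0.992, 0.0, 0.0]
contact_force: [1.0, 1.2, 0.0]
grip_width: 0.0425
finger_force: 0.0
```

Emit:
arm_command(
  rows=[
    {"jaw": 0,"offset": [-11,-42,0],"angular": [0,0,0]},
    {"jaw": 0,"offset": [-11,-42,0],"angular": [0,0,0]},
    {"jaw": 0,"offset": [-11,-42,0],"angular": [0,0,0]},
    {"jaw": 0,"offset": [-11,-42,0],"angular": [0,0,0]},
    {"jaw": 0,"offset": [-11,-42,0],"angular": [0,0,0]},
    {"jaw": 0,"offset": [-11,-42,0],"angular": [0,0,0]},
    {"jaw": 0,"offset": [-11,-42,0],"angular": [0,0,0]},
    {"jaw": 0,"offset": [-11,-42,0],"angular": [0,0,0]},
    {"jaw": 0,"offset": [-11,-42,0],"angular": [0,0,6]},
    {"jaw": 0,"offset": [-2,-42,0],"angular": [0,0,6.3]},
  ],
)

```text
time_s: 2.7
eef_pos: [0.4807, -0.1287, 0.2317]
orientation: [0.231, 0.973, -0.0, 0.001]
contact_force: [1.1, -1.1, -0.5]
grip_width: 0.0428
finger_force: 0.0
```

Emit:
arm_command(
  rows=[
    {"jaw": 0,"offset": [0,0,35],"angular": [0,0,0]},
    {"jaw": 0,"offset": [0,0,35],"angular": [0,0,0]},
    {"jaw": 0,"offset": [0,0,0],"angular": [0,0,0]},
  ],
)

```text
time_s: 3.0
eef_pos: [0.478, -0.1266, 0.1584]
orientation: [0.229, 0.973, -0.001, -0.003]
contact_force: [-1.4, 0.0, 0.1]
grip_width: 0.0425
finger_force: 0.0
```

```bash
cat >> h.py <<'E'
def go(x,y,z,yaw):
    """yaw: angle of tool y in deg, either half-turn; prints offset mm (tool axes now) and rz deg about tool z"""
    s=sense();M=R.from_quat(s["orientation"]).as_matrix()
    d=M.T@(np.array([x,y,z])-s["eef_pos"])*1000
    cur=np.degrees(np.arctan2(M[1,1],M[0,1]));r=-((yaw-cur+90)%180-90)
    print("t",round(s["time_s"],2),"pos",s["eef_pos"].round(4),"yaw",round(cur,1),"-> off",d.round(1),"rz",round(r,1),"alt",round(r-180*np.sign(r),1),"j7",s["joints"][6].round(2),"F",s["contact_force"].round(1),"tilt",M[:,2].round(3))
E
python3 - <<'E'
from h import *
go(.4907,-.1347,.095,63.5)
im=grab_frame("side");cv2.imwrite("pics/s1.png",cv2.resize(im[100:300,240:420,::-1],None,fx=3,fy=3,interpolation=cv2.INTER_CUBIC))
print(proj("side",sense()["eef_pos"]))
E
```

```text
t 3.0 pos [ 0.478  -0.1266  0.1584] yaw 63.5 -> off [-15.3  -1.4  63.4] rz -0.0 alt 180.0 j7 1.41 F [-1.4  0.   0.1] tilt [-0.005 -0.    -1.   ]
[[348.56395041 191.68880973]]
```

View pics/s1.png

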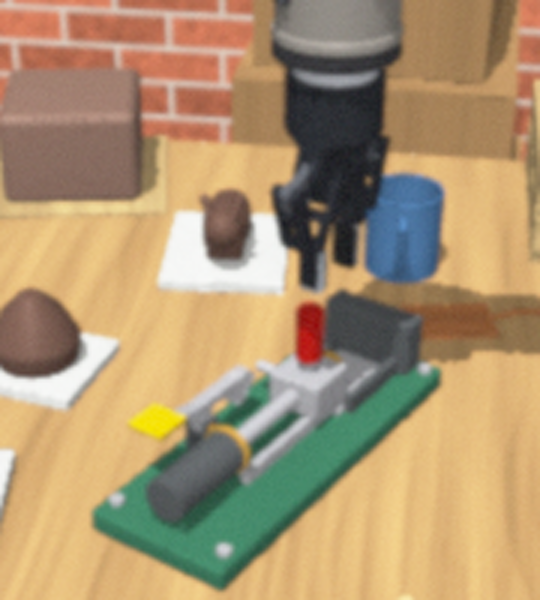

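The fingertips are at (312,285) and (345,262), so their midpoint matches the projected TCP. The knob is at (310,335), and a 15 mm shift is needed before going down.

Emit:
arm_command(
  rows=[
    {"jaw": 0,"offset": [-15,-1.5,0],"angular": [0,0,0]},
    {"jaw": 0,"offset": [0,0,10],"angular": [0,0,0]},
    {"jaw": 0,"offset": [0,0,12],"angular": [0,0,0]},
    {"jaw": 0,"offset": [0,0,12],"angular": [0,0,0]},
    {"jaw": 0,"offset": [0,0,15],"angular": [0,0,0]},
    {"jaw": 0,"offset": [0,0,15],"angular": [0,0,0]},
    {"jaw": 0,"offset": [0,0,0],"angular": [0,0,0]},
  ],
)

```text
time_s: 3.75
eef_pos: [0.4915, -0.1344, 0.0954]
orientation: [0.229, 0.973, -0.0, -0.002]
contact_force: [-0.5, -0.7, 0.2]
grip_width: 0.0426
finger_force: 0.0
```

```bash
python3 - <<'E'
from h import *
go(.4907,-.1347,.095,63.5)
im=grab_frame("side");cv2.imwrite("pics/s2.png",cv2.resize(im[150:270,270:410,::-1],None,fx=5,fy=5,interpolation=cv2.INTER_CUBIC))
E
```

```text
t 3.75 pos [ 0.4915 -0.1344  0.0954] yaw 63.5 -> off [ 0.6 -0.7  0.4] rz 0.0 alt -180.0 j7 1.51 F [-0.5 -0.7  0.2] tilt [-0.003  0.    -1.   ]
```

View pics/s2.png

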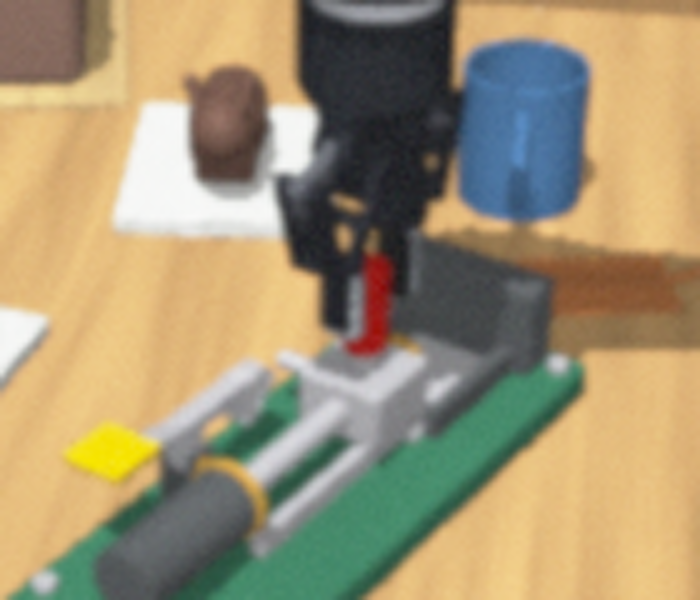

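The knob at (375,305) is straddled, with the near finger at (340,300) and the far one behind it. I start drawing back.

Emit:
arm_command(
  rows=[
    {"jaw": 0,"offset": [0,7,0],"angular": [0,0,0]},
    {"jaw": 0,"offset": [0,7,0],"angular": [0,0,0]},
    {"jaw": 0,"offset": [0,7,0],"angular": [0,0,0]},
    {"jaw": 0,"offset": [0,7,0],"angular": [0,0,0]},
    {"jaw": 0,"offset": [0,7,0],"angular": [0,0,0]},
    {"jaw": 0,"offset": [0,7,0],"angular": [0,0,0]},
    {"jaw": 0,"offset": [0,7,0],"angular": [0,0,0]},
    {"jaw": 0,"offset": [0,0,0],"angular": [0,0,0]},
  ],
)

```text
time_s: 4.6
eef_pos: [0.5149, -0.0914, 0.0978]
orientation: [0.229, 0.973, -0.001, 0.0]
contact_force: [-3.5, -10.6, -0.5]
grip_width: 0.0428
finger_force: 5.7
```

```bash
python3 - <<'E'
from h import *
go(.4907,-.1347,.095,63.5);print(sense()["grip_width"])
E
```

```text
t 4.6 pos [ 0.5149 -0.0914  0.0978] yaw 63.5 -> off [  2.4 -49.6   2.9] rz -0.0 alt 180.0 j7 1.42 F [ -3.5 -10.6  -0.5] tilt [ 0.    -0.002 -1.   ]
0.04282381112048968
```

Emit:
arm_command(
  rows=[
    {"jaw": 0,"offset": [0,6,0],"angular": [0,0,0]},
    {"jaw": 0,"offset": [0,6,0],"angular": [0,0,0]},
    {"jaw": 0,"offset": [0,6,0],"angular": [0,0,0]},
    {"jaw": 0,"offset": [0,5,0],"angular": [0,0,0]},
    {"jaw": 0,"offset": [0,0,0],"angular": [0,0,0]},
    {"jaw": 0,"offset": [0,0,0],"angular": [0,0,0]},
  ],
)

```text
time_s: 5.2
eef_pos: [0.525, -0.0715, 0.0978]
orientation: [0.23, 0.973, -0.001, 0.0]
contact_force: [-2.6, -12.8, -0.4]
grip_width: 0.0427
finger_force: 6.5
```

Emit:
arm_command(
  rows=[
    {"jaw": 0,"offset": [0,4,0],"angular": [0,0,0]},
    {"jaw": 0,"offset": [0,3,0],"angular": [0,0,0]},
    {"jaw": 0,"offset": [0,0,0],"angular": [0,0,0]},
    {"jaw": 0,"offset": [0,0,0],"angular": [0,0,0]},
  ],
)

```text
time_s: 5.6
eef_pos: [0.528, -0.0655, 0.0978]
orientation: [0.23, 0.973, -0.001, 0.0]
contact_force: [-3.9, -13.7, -0.4]
grip_width: 0.0425
finger_force: 6.9
```

Emit:
arm_command(
  rows=[
    {"jaw": 0,"offset": [0,2,0],"angular": [0,0,0]},
    {"jaw": 0,"offset": [0,0,0],"angular": [0,0,0]},
    {"jaw": 0,"offset": [0,-3,0],"angular": [0,0,0]},
    {"jaw": 0,"offset": [0,-3,0],"angular": [0,0,0]},
    {"jaw": 0,"offset": [0,-3,0],"angular": [0,0,0]},
    {"jaw": 0,"offset": [0,-3,0],"angular": [0,0,0]},
    {"jaw": 0,"offset": [0,-4,0],"angular": [0,0,0]},
    {"jaw": 0,"offset": [0,0,0],"angular": [0,0,0]},
  ],
)

```text
time_s: 6.4
eef_pos: [0.5222, -0.0763, 0.0978]
orientation: [0.229, 0.973, 0.0, 0.0]
contact_force: [0.1, -0.2, 0.3]
grip_width: 0.0432
finger_force: 0.0
```

Force is gone while the spring would still push about 13 N, so the catch holds. I dwell, then lift.

Emit:
arm_command(
  rows=[
    {"jaw": 0,"offset": [0,0,0],"angular": [0,0,0]},
    {"jaw": 0,"offset": [0,0,0],"angular": [0,0,0]},
    {"jaw": 0,"offset": [0,0,0],"angular": [0,0,0]},
    {"jaw": 0,"offset": [0,0,-20],"angular": [0,0,0]},
    {"jaw": 0,"offset": [0,0,-40],"angular": [0,0,0]},
    {"jaw": 0.5,"offset": [0,0,-40],"angular": [0,0,0]},
    {"jaw": 1,"offset": [0,0,0],"angular": [0,0,0]},
  ],
)

```text
time_s: 7.1
eef_pos: [0.5243, -0.0769, 0.2018]
orientation: [0.229, 0.973, 0.001, 0.003]
contact_force: [-0.1, -0.7, -0.7]
grip_width: 0.07
finger_force: 0.0
```

```bash
python3 - <<'E'
from h import *
go(.6076,.2278,.12,142.7)
im=grab_frame("top");cv2.imwrite("pics/t3.png",im[:,:,::-1])
im=grab_frame("side");cv2.imwrite("pics/s3.png",cv2.resize(im[180:440,220:420,::-1],None,fx=2.3,fy=2.3))
for n in("top","side"):
  for d in masks_of("plinth",n):
    print(n,d["bbox"],d["p"])
    if abs(d["bbox"][0]-(201 if n=="top" else 245))<8: np.save(f"m_{n}.npy",d["region"])
m={n:np.load(f"m_{n}.npy") for n in("top","side")}
c=lambda p:sum(1-(m[k]&(q:=boxmask(k,0,0,.05,*p,.06,.046))).sum()/(m[k]|q).sum() for k in m)
b=min((minimize(c,[.607,.228,a],method="Nelder-Mead",options=dict(initial_simplex=[[.607,.228,a],[.613,.228,a],[.607,.234,a],[.607,.228,a+.15]])) for a in np.linspace(0,np.pi,12,endpoint=False)),key=lambda o:o.fun)
print(b.x,b.fun)
E
```

```text
t 7.1 pos [ 0.5243 -0.0769  0.2018] yaw 63.5 -> off [ 61.9 309.5  82.6] rz -79.2 alt 100.8 j7 1.3 F [-0.1 -0.7 -0.7] tilt [ 0.007  0.001 -1.   ]
top [157.8, 256.6, 23.1, 25.0] 0.81
side [356.8, 300.4, 40.4, 39.6] 0.89
side [245.1, 310.1, 35.7, 44.4] 0.88
side [330.7, 382.2, 41.2, 42.7] 0.78
side [360.4, 158.1, 32.4, 31.5] 0.68Traceback (most recent call last):
  File "<stdin>", line 9, in <module>
    fid = stack.enter_context(open(os.fspath(file), "rb"))
                              ~~~~^^^^^^^^^^^^^^^^^^^^^^^
FileNotFoundError: [Errno 2] No such file or directory: 'm_top.npy'
```

View pics/s3.png

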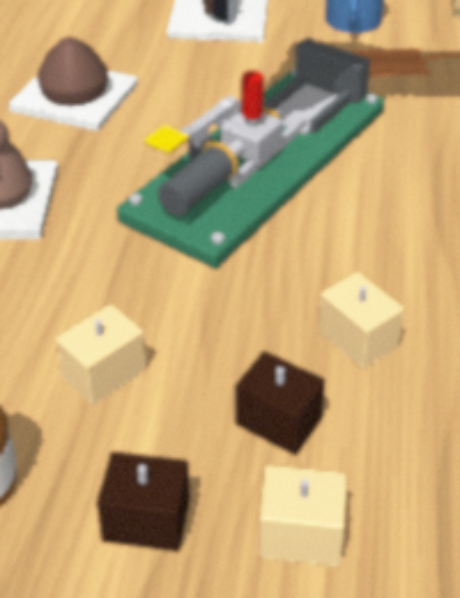

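The striker is caught: the knob is at (252,95), up by the barrel. The target plinth is at (102,350).

Emit:
arm_command(
  rows=[
    {"jaw": 1,"offset": [6,31,0],"angular": [0,0,0]},
    {"jaw": 1,"offset": [6,31,0],"angular": [0,0,0]},
    {"jaw": 1,"offset": [6,31,0],"angular": [0,0,0]},
    {"jaw": 1,"offset": [6,31,0],"angular": [0,0,0]},
    {"jaw": 1,"offset": [6,31,0],"angular": [0,0,0]},
    {"jaw": 1,"offset": [6,31,0],"angular": [0,0,0]},
    {"jaw": 1,"offset": [6,31,0],"angular": [0,0,0]},
    {"jaw": 1,"offset": [6,31,0],"angular": [0,0,0]},
    {"jaw": 1,"offset": [6,31,0],"angular": [0,0,0]},
    {"jaw": 1,"offset": [6,31,0],"angular": [0,0,0]},
  ],
)

```text
time_s: 8.3
eef_pos: [0.6062, 0.2287, 0.1957]
orientation: [0.229, 0.973, -0.001, -0.001]
contact_force: [1.0, -0.1, 0.8]
grip_width: 0.0851
finger_force: 0.0
```

Emit:
arm_command(
  rows=[
    {"jaw": 1,"offset": [0,0,0],"angular": [0,0,8.4]},
    {"jaw": 1,"offset": [0,0,0],"angular": [0,0,8.4]},
    {"jaw": 1,"offset": [0,0,0],"angular": [0,0,8.4]},
    {"jaw": 1,"offset": [0,0,0],"angular": [0,0,8.4]},
    {"jaw": 1,"offset": [0,0,0],"angular": [0,0,8.4]},
    {"jaw": 1,"offset": [0,0,0],"angular": [0,0,8.4]},
    {"jaw": 1,"offset": [0,0,0],"angular": [0,0,8.4]},
    {"jaw": 1,"offset": [0,0,0],"angular": [0,0,8.4]},
    {"jaw": 1,"offset": [0,0,0],"angular": [0,0,8.4]},
    {"jaw": 1,"offset": [0,0,0],"angular": [0,0,8.4]},
  ],
)

```text
time_s: 9.3
eef_pos: [0.606, 0.2273, 0.1958]
orientation: [0.823, 0.567, -0.001, 0.0]
contact_force: [0.0, 0.1, 0.6]
grip_width: 0.0856
finger_force: 0.0
```

Emit:
arm_command(
  rows=[
    {"jaw": 1,"offset": [0,0,0],"angular": [0,0,8.4]},
    {"jaw": 1,"offset": [0,0,0],"angular": [0,0,8.4]},
    {"jaw": 1,"offset": [0,0,0],"angular": [0,0,0]},
    {"jaw": 1,"offset": [0,0,0],"angular": [0,0,0]},
  ],
)

```text
time_s: 9.7
eef_pos: [0.6062, 0.2275, 0.1963]
orientation: [0.895, 0.446, -0.001, 0.0]
contact_force: [0.3, -0.3, 0.6]
grip_width: 0.0855
finger_force: 0.0
```

```bash
python3 - <<'E'
from h import *
go(.6076,.2278,.02,-37.1)
E
```

```text
t 9.7 pos [0.6062 0.2275 0.1963] yaw -37.0 -> off [  1.4   1.  176.3] rz 0.1 alt -179.9 j7 -0.69 F [ 0.3 -0.3  0.6] tilt [-0.001 -0.001 -1.   ]
```

Emit:
arm_command(
  rows=[
    {"jaw": 1,"offset": [1.5,1,30],"angular": [0,0,0]},
    {"jaw": 1,"offset": [0,0,35],"angular": [0,0,0]},
    {"jaw": 1,"offset": [0,0,35],"angular": [0,0,0]},
    {"jaw": 1,"offset": [0,0,30],"angular": [0,0,0]},
    {"jaw": 1,"offset": [0,0,25],"angular": [0,0,0]},
    {"jaw": 1,"offset": [0,0,15],"angular": [0,0,0]},
    {"jaw": 1,"offset": [0,0,8],"angular": [0,0,0]},
    {"jaw": 1,"offset": [0,0,0],"angular": [0,0,0]},
  ],
)

```text
time_s: 10.5
eef_pos: [0.6081, 0.228, 0.0189]
orientation: [0.896, 0.444, -0.0, 0.0]
contact_force: [-0.0, 0.1, 0.2]
grip_width: 0.0856
finger_force: 0.0
```

Emit:
arm_command(
  rows=[
    {"jaw": 0.5,"offset": [0,0,0],"angular": [0,0,0]},
    {"jaw": 0.1,"offset": [0,0,0],"angular": [0,0,0]},
    {"jaw": -0.2,"offset": [0,0,0],"angular": [0,0,0]},
    {"jaw": -0.5,"offset": [0,0,0],"angular": [0,0,0]},
    {"jaw": -1,"offset": [0,0,0],"angular": [0,0,0]},
    {"jaw": -1,"offset": [0,0,0],"angular": [0,0,0]},
    {"jaw": -1,"offset": [0,0,0],"angular": [0,0,0]},
  ],
)

```text
time_s: 11.2
eef_pos: [0.6088, 0.2286, 0.0204]
orientation: [0.896, 0.444, 0.001, -0.0]
contact_force: [-2.2, -0.3, 6.9]
grip_width: 0.0452
finger_force: 61.8
```

Emit:
arm_command(
  rows=[
    {"jaw": -1,"offset": [0,0,-10],"angular": [0,0,0]},
    {"jaw": -1,"offset": [0,0,-30],"angular": [0,0,0]},
    {"jaw": -1,"offset": [0,0,-40],"angular": [0,0,0]},
    {"jaw": -1,"offset": [0,0,-40],"angular": [0,0,0]},
    {"jaw": -1,"offset": [0,0,-40],"angular": [0,0,0]},
    {"jaw": -1,"offset": [0,0,0],"angular": [0,0,0]},
  ],
)

```text
time_s: 11.8
eef_pos: [0.6107, 0.2285, 0.1853]
orientation: [0.896, 0.444, 0.004, -0.0]
contact_force: [0.9, -1.2, -0.7]
grip_width: 0.045
finger_force: 61.4
```

```bash
python3 - <<'E'
from h import *
go(.4654,-.1854,.2,-26.5)
im=np.mean([grab_frame("top").astype(float) for _ in range(4)],0);np.save("t4.npy",im)
im2=np.mean([grab_frame("side").astype(float) for _ in range(4)],0);np.save("s4.npy",im2)
a=cv2.resize(im[200:290,310:420,::-1],None,fx=7,fy=6.6666,interpolation=cv2.INTER_CUBIC);a=cv2.resize(im[200:285,310:420,::-1],None,fx=7,fy=7,interpolation=cv2.INTER_CUBIC)
cv2.imwrite("pics/t4z.png",np.clip(a*1.3,0,255))
b=cv2.resize(im2[190:265,310:400,::-1],None,fx=8,fy=8,interpolation=cv2.INTER_CUBIC);cv2.imwrite("pics/s4z.png",np.clip(b*1.2,0,255))
E
```

```text
t 11.8 pos [0.6107 0.2285 0.1853] yaw -37.3 -> off [-417.1  135.5  -17.1] rz -10.8 alt 169.2 j7 -0.68 F [ 0.9 -1.2 -0.7] tilt [ 0.007  0.004 -1.   ][ WARN:0@11.195] global loadsave.cpp:1063 imwrite_ Unsupported depth image for selected encoder is fallbacked to CV_8U.
```

View pics/t4z.png

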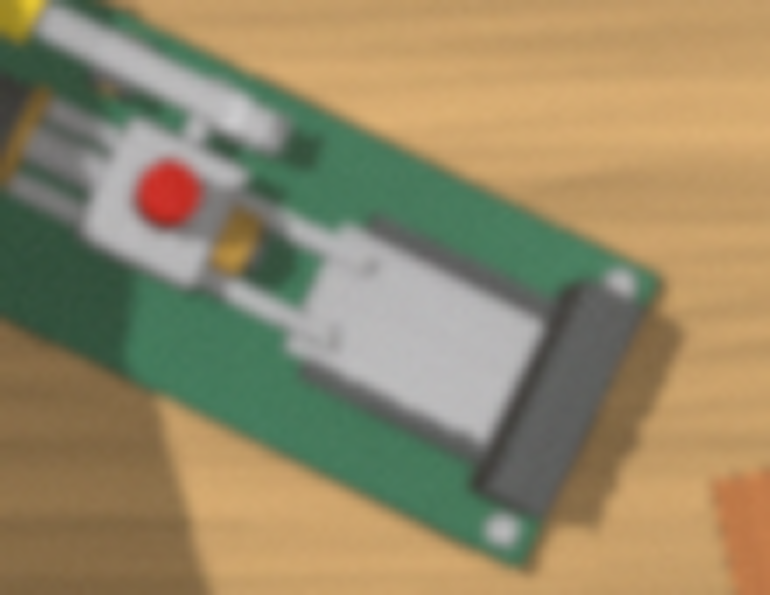

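View pics/s4z.png

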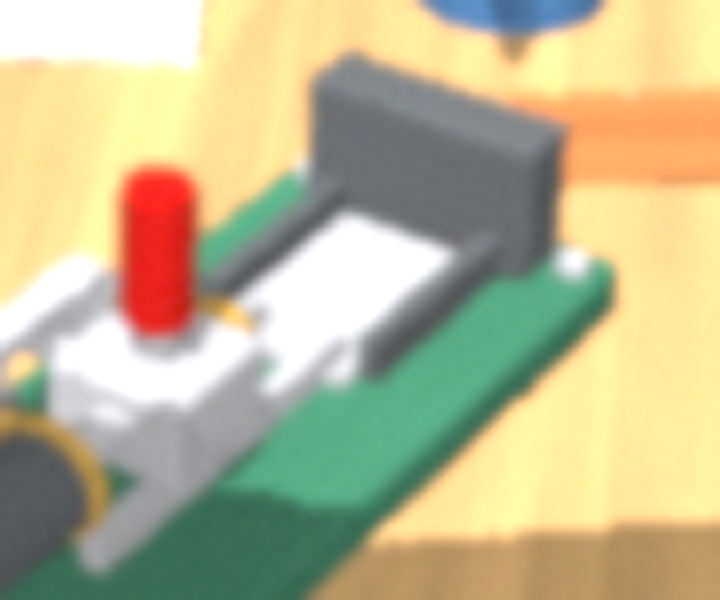

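Both show the striker caught and the nest empty. In the top crop the guides run along (372,213)-(560,302) and (303,375)-(480,460), and the anvil face along (570,283)-(478,485). I measure these numerically by rectifying the images into the stamp frame.

```bash
python3 - <<'E'
from h import *
a=4.2494;c,s=np.cos(a),np.sin(a);N=np.array([.4616,-.193])
im={"top":np.load("t4.npy"),"side":np.load("s4.npy")}
def samp(n,X,Y,z):
    P=np.stack([N[0]+c*X-s*Y,N[1]+s*X+c*Y,np.full(X.shape,z)],-1).reshape(-1,3)
    uv=proj(n,P).astype(np.float32)
    g=im[n].astype(np.float32)
    return cv2.remap(g,uv[:,0].reshape(X.shape),uv[:,1].reshape(X.shape),cv2.INTER_LINEAR)
y=np.arange(-50,51,1)/1000
for n,z in(("top",.038),("side",.038)):
    for x0,x1 in((-.055,-.035),(-.03,-.01)):
        X,Y=np.meshgrid(np.linspace(x0,x1,15),y);v=samp(n,X,Y,z).mean(1)
        print(n,x0,"R by y -50..50 step 2:",v[::2,0].astype(int).tolist())
        print("   G-R:",(v[::2,1]-v[::2,0]).astype(int).tolist())
x=np.arange(-10,71,2)/1000
for n,z in(("top",.075),("side",.075)):
    for y0,y1 in((-.035,-.01),(.01,.035)):
        X,Y=np.meshgrid(x,np.linspace(y0,y1,15));v=samp(n,X,Y,z).mean(0);print(n,"x -10..70",v[:,0].astype(int).tolist())
y=np.arange(-60,61,2)/1000
for n in im:
    X,Y=np.meshgrid(np.linspace(.034,.05,9),y);print(n,"anvil y -60..60",samp(n,X,Y,.075).mean(1)[:,0].astype(int).tolist())
for n in im:
    hsv=cv2.cvtColor(im[n].astype(np.uint8),cv2.COLOR_RGB2HSV)
    red=((hsv[:,:,1]>160)&((hsv[:,:,0]<6)|(hsv[:,:,0]>174))&(hsv[:,:,2]>100)).astype(np.uint8)
    k,l,st,ce=cv2.connectedComponentsWithStats(red);j=1+st[1:,4].argmax();w=plane(n,ce[j],.124 if n=="top" else .101)[0,:2]-N
    print(n,"knob stamp xy",w@[c,s],w@[-s,c])
E
```

```text
top -0.055 R by y -50..50 step 2: [53, 53, 53, 53, 53, 52, 53, 54, 56, 60, 65, 74, 91, 112, 127, 131, 130, 130, 133, 134, 135, 137, 139, 140, 139, 139, 139, 140, 140, 139, 137, 135, 132, 132, 133, 135, 135, 133, 124, 106, 85, 71, 65, 62, 59, 56, 55, 54, 54, 54, 54]
   G-R: [40, 39, 40, 40, 40, 40, 39, 36, 30, 22, 15, 10, 6, 2, 0, 0, 0, 0, 0, 0, 0, 0, 0, 0, 0, 0, 0, 0, 0, 0, 0, 0, 0, 0, 0, 0, 0, 0, 1, 3, 7, 11, 15, 20, 28, 34, 37, 38, 38, 38, 38]
top -0.03 R by y -50..50 step 2: [54, 53, 53, 54, 53, 52, 52, 54, 57, 64, 71, 80, 96, 117, 134, 142, 144, 143, 143, 143, 143, 143, 143, 143, 143, 143, 142, 142, 142, 141, 141, 141, 142, 142, 142, 141, 139, 135, 124, 106, 86, 75, 71, 67, 61, 57, 55, 55, 55, 55, 55]
   G-R: [39, 39, 39, 38, 39, 38, 37, 32, 22, 11, 4, 1, 0, 0, 0, 0, 0, 0, 0, 0, 0, 0, 0, 0, 0, 0, 0, 0, 0, 0, 0, 0, 0, 0, 0, 0, 0, -1, -1, 0, 0, 0, 3, 11, 22, 32, 37, 38, 38, 39, 39]
side -0.055 R by y -50..50 step 2: [73, 72, 71, 70, 69, 69, 71, 76, 85, 99, 117, 142, 169, 191, 205, 212, 216, 218, 219, 219, 219, 219, 219, 219, 219, 218, 217, 216, 213, 210, 208, 207, 203, 191, 168, 13
[... 1538 characters left out ...]
..60 [70, 82, 97, 105, 105, 97, 83, 68, 60, 62, 67, 71, 72, 72, 72, 72, 72, 72, 72, 72, 72, 72, 72, 72, 72, 72, 72, 72, 72, 72, 72, 72, 72, 72, 72, 72, 72, 72, 72, 72, 72, 73, 72, 72, 72, 72, 72, 72, 72, 72, 72, 73, 78, 88, 99, 102, 96, 85, 80, 93, 118]
side anvil y -60..60 [226, 226, 224, 217, 203, 180, 152, 131, 120, 118, 120, 121, 121, 122, 122, 123, 122, 122, 123, 123, 123, 122, 121, 121, 122, 123, 123, 123, 122, 124, 124, 122, 121, 122, 122, 122, 122, 122, 122, 122, 123, 122, 122, 122, 122, 122, 120, 119, 119, 124, 136, 156, 182, 205, 221, 227, 229, 230, 231, 232, 232]
top knob stamp xy -0.1239360154645709 0.001238091614200643
side knob stamp xy -0.12479170836193922 0.002182477219301955
```

Emit:
arm_command(
  rows=[
    {"jaw": -1,"offset": [0,0,0],"angular": [0,0,-5.4]},
    {"jaw": -1,"offset": [0,0,0],"angular": [0,0,-5.4]},
    {"jaw": -1,"offset": [0,0,0],"angular": [0,0,0]},
  ],
)

```text
time_s: 12.5
eef_pos: [0.6081, 0.228, 0.1789]
orientation: [0.85, 0.527, -0.0, -0.0]
contact_force: [0.5, 0.8, -0.9]
grip_width: 0.0452
finger_force: 61.4
```

```bash
python3 - <<'E'
from h import *
go(.4670,-.1851,.185,-26.5)
E
```

```text
t 12.5 pos [0.6081 0.228  0.1789] yaw -26.4 -> off [-432.8   57.4   -5.9] rz 0.1 alt -179.9 j7 -0.52 F [ 0.5  0.8 -0.9] tilt [-0.001 -0.    -1.   ]
```

Emit:
arm_command(
  rows=[
    {"jaw": -1,"offset": [-43,5.7,-0.6],"angular": [0,0,0]},
    {"jaw": -1,"offset": [-43,5.7,-0.6],"angular": [0,0,0]},
    {"jaw": -1,"offset": [-43,5.7,-0.6],"angular": [0,0,0]},
    {"jaw": -1,"offset": [-43,5.7,-0.6],"angular": [0,0,0]},
    {"jaw": -1,"offset": [-43,5.7,-0.6],"angular": [0,0,0]},
    {"jaw": -1,"offset": [-43,5.7,-0.6],"angular": [0,0,0]},
    {"jaw": -1,"offset": [-43,5.7,-0.6],"angular": [0,0,0]},
    {"jaw": -1,"offset": [-43,5.7,-0.6],"angular": [0,0,0]},
    {"jaw": -1,"offset": [-43,5.7,-0.6],"angular": [0,0,0]},
    {"jaw": -1,"offset": [-43,5.7,-0.6],"angular": [0,0,0]},
  ],
)

```text
time_s: 13.5
eef_pos: [0.4665, -0.1835, 0.1853]
orientation: [0.851, 0.525, 0.0, -0.0]
contact_force: [0.7, 0.2, 0.5]
grip_width: 0.0453
finger_force: 61.5
```

Emit:
arm_command(
  rows=[
    {"jaw": -1,"offset": [0,0,0],"angular": [0,0,0]},
    {"jaw": -1,"offset": [0,0,0],"angular": [0,0,0]},
    {"jaw": -1,"offset": [0,0,0],"angular": [0,0,0]},
  ],
)

```text
time_s: 13.8
eef_pos: [0.4677, -0.1813, 0.1851]
orientation: [0.851, 0.526, -0.0, -0.0]
contact_force: [0.2, 0.2, -1.1]
grip_width: 0.0448
finger_force: 61.5
```

```bash
python3 - <<'E'
from h import *
go(.4670,-.1851,.070,-26.5)
E
```

```text
t 13.8 pos [ 0.4677 -0.1813  0.1851] yaw -26.5 -> off [ -3.7   1.2 115.1] rz -0.0 alt 180.0 j7 0.1 F [ 0.2  0.2 -1.1] tilt [-0.  0. -1.]
```

Emit:
arm_command(
  rows=[
    {"jaw": -1,"offset": [-3.5,1,25],"angular": [0,0,0]},
    {"jaw": -1,"offset": [0,0,30],"angular": [0,0,0]},
    {"jaw": -1,"offset": [0,0,30],"angular": [0,0,0]},
    {"jaw": -1,"offset": [0,0,20],"angular": [0,0,0]},
    {"jaw": -1,"offset": [0,0,10],"angular": [0,0,0]},
    {"jaw": -1,"offset": [0,0,0],"angular": [0,0,0]},
    {"jaw": -1,"offset": [0,0,0],"angular": [0,0,0]},
  ],
)

```text
time_s: 14.5
eef_pos: [0.4672, -0.1854, 0.0709]
orientation: [0.85, 0.526, 0.0, 0.0]
contact_force: [0.6, 0.6, -1.2]
grip_width: 0.0453
finger_force: 61.5
```

```bash
python3 - <<'E'
from h import *
go(.4670,-.1851,.0464,-26.5)
im=np.mean([grab_frame("side").astype(float) for _ in range(3)],0)
im2=np.mean([grab_frame("top").astype(float) for _ in range(3)],0)
f=lambda i,c0,c1,r0,r1,k:cv2.resize(np.ascontiguousarray(i[r0:r1,c0:c1,::-1]),(390,480),interpolation=cv2.INTER_CUBIC)
cv2.imwrite("pics/c5.png",np.clip(np.hstack([f(im,320,398,180,276,0),f(im2,325,403,200,296,0)])*1.2,0,255).astype(np.uint8))
E
```

```text
t 14.5 pos [ 0.4672 -0.1854  0.0709] yaw -26.5 -> off [ 0.2 -0.4 24.5] rz 0.0 alt -180.0 j7 0.3 F [ 0.6  0.6 -1.2] tilt [ 0. -0. -1.]
```

View pics/c5.png

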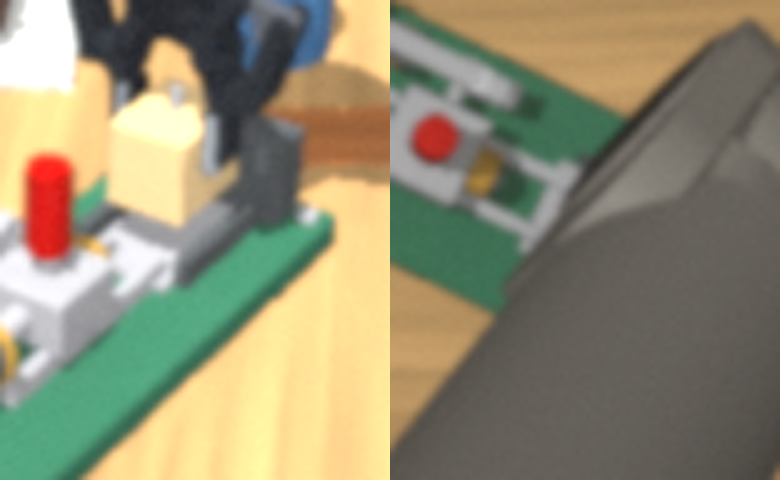

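The left half shows the plinth at (160,165) hanging over the bed between the guides, short of the anvil. The top view is hidden by the arm. I lower it with force checks.

Emit:
arm_command(
  rows=[
    {"jaw": -1,"offset": [0,0,6],"angular": [0,0,0]},
    {"jaw": -1,"offset": [0,0,5],"angular": [0,0,0]},
    {"jaw": -1,"offset": [0,0,4],"angular": [0,0,0]},
    {"jaw": -1,"offset": [0,0,3],"angular": [0,0,0]},
    {"jaw": -1,"offset": [0,0,0],"angular": [0,0,0]},
  ],
)

```text
time_s: 15.3
eef_pos: [0.4664, -0.1856, 0.0518]
orientation: [0.85, 0.526, -0.0, -0.0]
contact_force: [0.4, -0.0, -0.8]
grip_width: 0.0454
finger_force: 61.5
```

Emit:
arm_command(
  rows=[
    {"jaw": -1,"offset": [0,0,2.5],"angular": [0,0,0]},
    {"jaw": -1,"offset": [0,0,2],"angular": [0,0,0]},
    {"jaw": -1,"offset": [0,0,0],"angular": [0,0,0]},
    {"jaw": -1,"offset": [0,0,0],"angular": [0,0,0]},
  ],
)

```text
time_s: 15.7
eef_pos: [0.4667, -0.1856, 0.0478]
orientation: [0.85, 0.526, -0.0, 0.0]
contact_force: [-0.3, 0.3, 0.1]
grip_width: 0.0447
finger_force: 61.5
```

Emit:
arm_command(
  rows=[
    {"jaw": -1,"offset": [0,0,1],"angular": [0,0,0]},
    {"jaw": -1,"offset": [0,0,1],"angular": [0,0,0]},
    {"jaw": -1,"offset": [0,0,0],"angular": [0,0,0]},
    {"jaw": -1,"offset": [0,0,0],"angular": [0,0,0]},
  ],
)

```text
time_s: 16.1
eef_pos: [0.4668, -0.1856, 0.0463]
orientation: [0.85, 0.526, 0.0, -0.0]
contact_force: [-4.5, 2.5, 17.2]
grip_width: 0.0451
finger_force: 63.4
```

Contact on the bed at the expected height. I relieve the load and open slowly.

Emit:
arm_command(
  rows=[
    {"jaw": -1,"offset": [0,0,-0.7],"angular": [0,0,0]},
    {"jaw": 0.12,"offset": [0,0,0],"angular": [0,0,0]},
    {"jaw": 0.2,"offset": [0,0,0],"angular": [0,0,0]},
    {"jaw": 0.35,"offset": [0,0,0],"angular": [0,0,0]},
    {"jaw": 0.5,"offset": [0,0,0],"angular": [0,0,0]},
    {"jaw": 0.5,"offset": [0,0,0],"angular": [0,0,0]},
    {"jaw": 0.5,"offset": [0,0,0],"angular": [0,0,0]},
  ],
)

```text
time_s: 16.8
eef_pos: [0.4667, -0.1856, 0.0465]
orientation: [0.85, 0.526, -0.0, 0.0]
contact_force: [1.0, 0.1, -0.5]
grip_width: 0.0641
finger_force: 0.0
```

Emit:
arm_command(
  rows=[
    {"jaw": 0.5,"offset": [0,0,-10],"angular": [0,0,0]},
    {"jaw": 0.5,"offset": [0,0,-20],"angular": [0,0,0]},
    {"jaw": 0.5,"offset": [0,0,-30],"angular": [0,0,0]},
    {"jaw": 0.5,"offset": [0,0,-40],"angular": [0,0,0]},
    {"jaw": 0,"offset": [0,0,-40],"angular": [0,0,0]},
    {"jaw": -1,"offset": [0,0,0],"angular": [0,0,0]},
  ],
)

```text
time_s: 17.4
eef_pos: [0.4685, -0.1867, 0.191]
orientation: [0.851, 0.526, 0.003, 0.002]
contact_force: [-0.3, -0.7, -0.8]
grip_width: 0.0356
finger_force: 0.0
```

```bash
python3 - <<'E'
from h import *
go(.6006,-.0220,.12,-26.5)
for n in("side",):
  im=grab_frame(n);cv2.imwrite(f"pics/{n}6.png",im[:,:,::-1])
  for d in masks_of("plinth",n):
    print(d["bbox"],d["p"])
    b=d["bbox"]
    if abs(b[0]+b[2]/2-355)<15 and b[1]<235:
      m=d["region"]
      c=lambda p:1-(m&(q:=boxmask(n,0,.026,.076,*p,.06,.046))).sum()/(m|q).sum()
      o=minimize(c,[.466,-.186,1.108],method="Nelder-Mead",options=dict(initial_simplex=[[.466,-.186,1.108],[.474,-.186,1.108],[.466,-.176,1.108],[.466,-.186,1.3]]));print(o.x,o.fun)
      w=o.x[:2]-[.4628,-.1936];print("nest rel",w@[-.4467,-.8947],w@[.8947,-.4467])
E
```

```text
t 17.4 pos [ 0.4685 -0.1867  0.191 ] yaw -26.5 -> off [206.1  44.1  71.8] rz -0.0 alt 180.0 j7 0.11 F [-0.3 -0.7 -0.8] tilt [ 0.006  0.    -1.   ]
[342.4, 202.3, 21.3, 29.6] 0.76
[ 0.46674978 -0.18923223  1.26504067] 0.1601941747572816
nest rel -0.005672208521340482 0.0015827911287230217
[331.0, 381.9, 40.5, 42.4] 0.73
[356.6, 299.3, 41.3, 40.1] 0.64
```

The plinth stands about 6 mm short of the anvil and is centred. Now to the trip pad, jaws shut.

Emit:
arm_command(
  rows=[
    {"jaw": -1,"offset": [41,9,0],"angular": [0,0,0]},
    {"jaw": -1,"offset": [41,9,0],"angular": [0,0,0]},
    {"jaw": -1,"offset": [41,9,0],"angular": [0,0,0]},
    {"jaw": -1,"offset": [41,9,0],"angular": [0,0,0]},
    {"jaw": -1,"offset": [42,8,0],"angular": [0,0,0]},
    {"jaw": -1,"offset": [0,0,0],"angular": [0,0,0]},
    {"jaw": -1,"offset": [0,0,35],"angular": [0,0,0]},
    {"jaw": -1,"offset": [0,0,30],"angular": [0,0,0]},
    {"jaw": -1,"offset": [0,0,20],"angular": [0,0,0]},
    {"jaw": -1,"offset": [0,0,0],"angular": [0,0,0]},
  ],
)

```text
time_s: 18.5
eef_pos: [0.5957, -0.0212, 0.0982]
orientation: [0.851, 0.526, -0.003, -0.001]
contact_force: [-1.0, 0.7, 0.7]
grip_width: 0.0001
finger_force: 0.0
```

```bash
python3 - <<'E'
from h import *
go(.6009,-.0222,.085,-26.5)
print(proj("side",sense()["eef_pos"]),proj("side",[.6009,-.0222,.08]))
E
```

```text
t 18.5 pos [ 0.5957 -0.0212  0.0982] yaw -26.5 -> off [ 1.5  5.2 13.2] rz -0.0 alt 180.0 j7 -0.06 F [-1.   0.7  0.7] tilt [-0.006 -0.001 -1.   ]
[[293.60131918 233.173964  ]] [[291.84032867 239.08613716]]
```

Emit:
arm_command(
  rows=[
    {"jaw": -1,"offset": [1.5,5,5],"angular": [0,0,0]},
    {"jaw": -1,"offset": [0,0,5],"angular": [0,0,0]},
    {"jaw": -1,"offset": [0,0,5],"angular": [0,0,0]},
    {"jaw": -1,"offset": [0,0,3],"angular": [0,0,0]},
    {"jaw": -1,"offset": [0,0,0],"angular": [0,0,0]},
  ],
)

```text
time_s: 19.0
eef_pos: [0.603, -0.0217, 0.0834]
orientation: [0.85, 0.526, -0.0, -0.0]
contact_force: [-0.9, 1.2, 0.6]
grip_width: 0.0
finger_force: 0.0
```

Emit:
arm_command(
  rows=[
    {"jaw": -1,"offset": [0,0,3],"angular": [0,0,0]},
    {"jaw": -1,"offset": [0,0,3],"angular": [0,0,0]},
    {"jaw": -1,"offset": [0,0,3],"angular": [0,0,0]},
    {"jaw": -1,"offset": [0,0,0],"angular": [0,0,0]},
  ],
)

```text
time_s: 19.4
eef_pos: [0.6047, -0.0196, 0.0752]
orientation: [0.85, 0.527, 0.002, -0.0]
contact_force: [1.5, 7.4, 9.6]
grip_width: -0.0003
finger_force: 5.0
```

Emit:
arm_command(
  rows=[
    {"jaw": -1,"offset": [0,0,3],"angular": [0,0,0]},
    {"jaw": -1,"offset": [0,0,3],"angular": [0,0,0]},
    {"jaw": -1,"offset": [0,0,0],"angular": [0,0,0]},
  ],
)

```text
time_s: 19.7
eef_pos: [0.6043, -0.0206, 0.0689]
orientation: [0.85, 0.527, 0.001, 0.0]
contact_force: [1.8, 6.3, 6.4]
grip_width: 0.0001
finger_force: 4.2
```

```bash
cat > knob.py <<'E'
from h import *
go(.6009,-.0222,.068,-26.5)
im=grab_frame("side")
hsv=cv2.cvtColor(im,cv2.COLOR_RGB2HSV)
red=((hsv[:,:,1]>160)&((hsv[:,:,0]<6)|(hsv[:,:,0]>174))&(hsv[:,:,2]>100)).astype(np.uint8)
k,l,st,ce=cv2.connectedComponentsWithStats(red[150:280]);print([(st[j].tolist(),(plane("side",ce[j]+[0,150],.101)[0,:2]-[.4628,-.1936])@[-.4467,-.8947]) for j in range(1,k) if st[j,4]>40])
E
python3 knob.py
```

```text
t 19.7 pos [ 0.6043 -0.0206  0.0689] yaw -26.4 -> off [-3.  -2.4  0.9] rz 0.1 alt -179.9 j7 -0.02 F [1.8 6.3 6.4] tilt [ 0.002  0.001 -1.   ]
[([337, 53, 9, 19, 137], np.float64(-0.0750054302810093))]
```

The striker has fired: the knob is at travel of about 9 mm. I release the pad and check the result.

Emit:
arm_command(
  rows=[
    {"jaw": -1,"offset": [0,0,-10],"angular": [0,0,0]},
    {"jaw": -1,"offset": [0,0,-20],"angular": [0,0,0]},
    {"jaw": -1,"offset": [0,0,-40],"angular": [0,0,0]},
    {"jaw": -1,"offset": [0,0,-50],"angular": [0,0,0]},
    {"jaw": -1,"offset": [30,0,-40],"angular": [0,0,0]},
    {"jaw": -1,"offset": [40,0,0],"angular": [0,0,0]},
    {"jaw": -1,"offset": [40,0,0],"angular": [0,0,0]},
    {"jaw": -1,"offset": [0,0,0],"angular": [0,0,0]},
    {"jaw": -1,"offset": [0,0,0],"angular": [0,0,0]},
  ],
)

```text
time_s: 20.65
eef_pos: [0.6521, 0.0772, 0.2284]
orientation: [0.85, 0.527, -0.001, 0.0]
contact_force: [0.5, -1.3, -0.3]
grip_width: 0.0005
finger_force: 0.0
```

```bash
python3 knob.py; python3 - <<'E'
from h import *
im=grab_frame("top")
n="top";mm=masks_of("plinth",n);print([(d["bbox"],round(d["p"],2)) for d in mm])
N=np.array([.4628,-.1936]);w=lambda p:((p[:2]-N)@[-.4467,-.8947]*1000,(p[:2]-N)@[.8947,-.4467]*1000)
for d in mm:
    b=d["bbox"]
    if b[0]>330:
      m=d["region"]
      c=lambda p:1-(m&(q:=boxmask(n,0,.026,.076,*p,.06,.046))).sum()/(m|q).sum()
      o=minimize(c,[.463,-.19,1.108],method="Nelder-Mead",options=dict(initial_simplex=[[.463,-.19,1.108],[.471,-.19,1.108],[.463,-.18,1.108],[.463,-.19,1.3]]));print(o.x,o.fun,w(o.x))
hsv=cv2.cvtColor(im,cv2.COLOR_RGB2HSV)
for nm,z,msk in(("red",.124,(hsv[:,:,1]>160)&((hsv[:,:,0]<6)|(hsv[:,:,0]>174))&(hsv[:,:,2]>100)),("yel",.08,(hsv[:,:,1]>190)&(hsv[:,:,0]>22)&(hsv[:,:,0]<35)&(hsv[:,:,2]>150))):
    k,l,st,ce=cv2.connectedComponentsWithStats(msk.astype(np.uint8))
    print(nm,[(st[j].tolist(),ce[j].round(1),w(plane(n,ce[j],z)[0])) for j in range(1,k) if st[j,4]>25 and 280<ce[j][0]<420 and ce[j][1]<300])
E
```

```text
t 20.65 pos [0.6521 0.0772 0.2284] yaw -26.4 -> off [-111.6   -1.6  160.5] rz 0.1 alt -179.9 j7 -0.29 F [ 0.5 -1.3 -0.3] tilt [-0.001 -0.001 -1.   ]
[([337, 53, 8, 19, 133], np.float64(-0.0755727766029345))]
[([237.0, 265.9, 20.0, 24.4], 0.77)]
red []
yel []
```

Emit:
arm_command(
  rows=[
    {"jaw": -1,"offset": [40,-10,0],"angular": [0,0,0]},
    {"jaw": -1,"offset": [40,-10,0],"angular": [0,0,0]},
    {"jaw": -1,"offset": [40,-10,0],"angular": [0,0,0]},
    {"jaw": -1,"offset": [40,-10,0],"angular": [0,0,0]},
    {"jaw": -1,"offset": [30,-10,0],"angular": [0,0,0]},
    {"jaw": -1,"offset": [0,0,0],"angular": [0,0,0]},
    {"jaw": -1,"offset": [0,0,0],"angular": [0,0,0]},
  ],
)

```text
time_s: 21.5
eef_pos: [0.6922, 0.2684, 0.2284]
orientation: [0.85, 0.526, -0.0, 0.0]
contact_force: [0.6, -1.0, 0.9]
grip_width: 0.0001
finger_force: 0.0
```

```bash
cat > chk.py <<'E'
from h import *
N=np.array([.4628,-.1936]);w=lambda p:(np.round((p[:2]-N)@[-.4467,-.8947]*1000,1),np.round((p[:2]-N)@[.8947,-.4467]*1000,1))
def red(im,n):
    hsv=cv2.cvtColor(im,cv2.COLOR_RGB2HSV)
    m=((hsv[:,:,1]>160)&((hsv[:,:,0]<6)|(hsv[:,:,0]>174))&(hsv[:,:,2]>100)).astype(np.uint8);m[:180]=0;m[280:]=0
    k,l,st,ce=cv2.connectedComponentsWithStats(m);j=1+st[1:,4].argmax()
    return st[j].tolist(),ce[j].round(1),w(plane(n,ce[j],.124 if n=="top" else .101)[0])
for n in("top","side"):
    old=cv2.imread(f"pics/{n}0.png")[:,:,::-1].copy()
    im=np.mean([grab_frame(n).astype(float) for _ in range(4)],0).astype(np.uint8);cv2.imwrite(f"pics/{n}7.png",im[:,:,::-1])
    print(n,"before",red(old,n),"now",red(im,n))
    for d in masks_of("plinth",n):
        b=d["bbox"];print(b,round(d["p"],2))
        if b[0]>330 and b[1]<250 and b[2]<60:
            m=d["region"]
            c=lambda p:1-(m&(q:=boxmask(n,0,.026,.076,*p,.06,.046))).sum()/(m|q).sum()
            o=minimize(c,[.463,-.19,1.108],method="Nelder-Mead",options=dict(initial_simplex=[[.463,-.19,1.108],[.471,-.19,1.108],[.463,-.18,1.108],[.463,-.19,1.3]]));print(o.x,o.fun,w(o.x))
c,s=-.4467,-.8947
for n in("top","side"):
    im=cv2.imread(f"pics/{n}7.png")[:,:,::-1].astype(np.float32)
    x=np.arange(-80,61,2)/1000;X,Y=np.meshgrid(x,np.linspace(-.016,.016,13) if n=="top" else np.linspace(-.018,-.008,7))
    P=np.stack([N[0]+c*X-s*Y,N[1]+s*X+c*Y,0*X+.076],-1).reshape(-1,3);uv=proj(n,P).astype(np.float32)
    v=cv2.remap(np.ascontiguousarray(im),uv[:,0].reshape(X.shape),uv[:,1].reshape(X.shape),1).mean(0);print(n,"x -80..60 R",v[:,0].astype(int).tolist(),"R-B",(v[:,0]-v[:,2]).astype(int).tolist())
E
python3 chk.py
```

```text
top before ([351, 234, 8, 8, 50], array([354.7, 237.7]), (np.float64(-65.3), np.float64(-0.1))) now ([348, 233, 9, 8, 52], array([351.9, 236.3]), (np.float64(-73.1), np.float64(-0.0)))
[159.9, 255.7, 17.0, 24.2] 0.82
[361.8, 238.3, 28.2, 25.2] 0.68
[ 0.46287577 -0.19283492  1.07498678] 0.0523138832997988 (np.float64(-0.7), np.float64(-0.3))
[232.4, 265.1, 27.7, 27.2] 0.61
[313.9, 217.1, 52.2, 29.3] 0.55
[270.6, 185.5, 131.6, 94.8] 0.32
side before ([339, 201, 9, 20, 153], array([342.7, 210.2]), (np.float64(-64.8), np.float64(1.2))) now ([337, 203, 9, 19, 141], array([340.9, 211.9]), (np.float64(-74.1), np.float64(0.7)))
[355.6, 297.9, 41.0, 41.7] 0.92
[345.6, 200.2, 22.9, 30.2] 0.69
[ 0.45977959 -0.1973517   1.41325343] 0.3172413793103448 (np.float64(4.7), np.float64(-1.0))
[330.3, 382.6, 41.3, 43.3] 0.63
[268.8, 194.5, 116.3, 101.5] 0.61
top x -80..60 R [132, 136, 138, 139, 140, 140, 140, 138, 136, 131, 125, 118, 113, 111, 107, 101, 98, 99, 102, 105, 107, 106, 99, 96, 109, 140, 170, 188, 194, 195, 195, 195, 195, 195, 194, 194, 194, 193, 191, 187, 185, 184, 184, 186, 188, 191, 192, 1
[... 341 characters left out ...]
0, 1, 1, 1, 1, 1, 1, 4, 12, 25, 38, 44]
side x -80..60 R [152, 153, 156, 159, 161, 162, 164, 166, 168, 173, 182, 192, 203, 212, 218, 223, 225, 225, 226, 226, 227, 229, 233, 238, 243, 247, 248, 249, 249, 250, 249, 249, 249, 249, 249, 249, 249, 249, 249, 249, 249, 249, 249, 249, 249, 249, 249, 249, 249, 248, 247, 244, 237, 222, 197, 168, 140, 121, 109, 105, 105, 109, 117, 131, 149, 170, 189, 205, 215, 221, 224] R-B [14, 18, 20, 20, 19, 18, 22, 31, 48, 70, 88, 97, 98, 93, 88, 84, 82, 81, 81, 81, 80, 80, 80, 79, 77, 74, 72, 70, 70, 70, 70, 70, 70, 71, 71, 71, 70, 70, 70, 71, 71, 71, 71, 70, 70, 71, 71, 71, 71, 70, 69, 68, 66, 60, 48, 32, 16, 4, -2, -5, -4, 0, 7, 21, 37, 56, 73, 87, 96, 102, 103]
```

The knob moved back 7.8 mm in the top view, which matches the expected 8 mm rest. The plinth sits within 1 mm of home with no visible gap to the anvil, and the pad is released. Handing in.

```bash
python3 -c "
from rig import *
print(sign_off())"
```

```text
the job is handed in; nothing more can be done
None
```

The beech plinth took its hit and was handed in at about 22 s: it sits within about 1 mm of home in the nest, the striker rests on it at about 8 mm travel, and the trip pad is released. I saw nothing disturbed, though I did not re-measure the bystanders, and the hand-in returned no verdict.

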